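Swing the photo scale home in the exhibit rail

TASK

Get the photo scale ready for the exhibit pictures: draw the white scale bar out from under the scanner stand by its red end, lay it flat on the open desk clear of the stand and of the rail's clip, and let go. Take it again farther from the red end and slide that round red end into the corner of the aluminium rail, under the yellow clip, with the bar still slanting some 20 to 30 degrees out from the rail; let go. Then push near the plain end so that the bar swings about its red end, which stays in the corner, until it lies flush along the rail under the lip, and leave the padlock, the yellow marker and the mouse where they are.

Things in the scene. Friction and masses are not known exactly. Their poses are not given: they have to be found in the camera images.
- bar_center (a point): centre of the scale bar, half-way up. A loose rigid bar 260 mm long, 34 wide, 12 thick, 0.1 to 0.2 kg, white with black squares on top; x runs along it towards the red end, z up. The last 80 mm at +x are red and end in a half round of radius 17 mm; the other end is white and square. It starts on the desk under the stand, about 75 to 85 mm of the red end sticking out in front.
- bar_pivot (a point): centre of the bar's half-round red end: 113 mm from the bar's centre along its +x, 17 mm from the red tip, half-way up; axes as the bar's.
- bar_plain_end (a point): middle of the end face of the bar's white, square end: 130 mm from the bar's centre along its -x, half-way up; axes as the bar's.
- rail: fixed aluminium rail. Origin on the desk in its inside corner; y runs along the rail away from the corner (270 mm), z up, open side -x. Fence face: plane x = 0, 24 mm high, 8 mm thick; its lip overhangs the open side by 10 mm, underside 20 mm up. End stop face: plane y = 0. The blue-grey sheet before it is mere colour, with no height.
- rail_clip (a point): top middle of the yellow clip that roofs the rail's corner (rail x = -53 to 8, y = -10 to 45 mm), underside 20 mm and top 27 mm above the desk, open towards rail +y; axes as the rail's. On the open side it stands on a pillar filling rail x = -53 to -41, y = -10 to 12 mm, so the red end fits between pillar and fence with 7 mm to spare, also at a slant.
- rail_seat (a point): where the centre of the bar's half-round red end belongs: on the rail at x = -17, y = 17, z = 6 mm; axes as the rail's.
- stand: fixed grey metal stand with the white fingerprint scanner. Origin on the desk at the middle of its open front edge; y points into it (300 mm deep), the bar is drawn out towards -y. 260 mm wide along x, 232 mm clear between the side plates; deck underside 40 mm, top 44 mm above the desk. The scanner begins 65 mm behind the front edge, 150 mm high (raised cover at the back 284 mm).
- padlock: the exhibit: a brass padlock lying flat, body 45 x 48 x 22 mm with a steel shackle reaching 58 mm from its origin along its y; a loose bystander, origin under its middle.
- marker: yellow A-shaped evidence marker, 36 x 36 mm, 45 mm high; a loose bystander, origin under its middle.
- mouse: black computer mouse, 100 x 60 x 32 mm; a loose bystander, origin under its middle.
- bar: the same bar; this origin lies on its underside below point bar_center, same axes.

How it is judged:
On the way, in this order (a step that is already met when the one before it is completed fails the run):
1. the bar lies flat on the desk, its plain end at least 10 mm out in front of the stand, released (y of bar_plain_end in the frame of stand below -0.01 m and height (world z) of bar_center below 0.012 m and angle between bar_center's own z axis and vertical below 0.06 rad and contact force between the fingers and bar below 0.1 N), for 0.2 s.
2. the bar lies flat with its red end in the corner under the clip (centre of the round end within 10 mm of its seat), slanting more than 13 degrees out from the rail, released (horizontal distance between bar_pivot and rail_seat below 0.01 m and angle between the x axis of bar_center and the y axis of rail, either way round above 0.23 rad and height (world z) of bar_center below 0.012 m and angle between bar_center's own z axis and vertical below 0.06 rad and contact force between the fingers and bar below 0.1 N), for 0.2 s.
3. the bar has been swung to within 9 degrees of the rail with its red end still in the corner (within 12 mm of its seat) (horizontal distance between bar_pivot and rail_seat below 0.012 m and angle between the x axis of bar_center and the y axis of rail, either way round below 0.157 rad and height (world z) of bar_center below 0.012 m and angle between bar_center's own z axis and vertical below 0.06 rad).
At the end, for the whole second after the job is handed in: The bar lies flat and at rest along the rail: the centre of its round red end within 8 mm of its seat in the corner, its plain end within 6 mm of touching the fence, parallel to the rail within 0.04 rad, and released (horizontal distance between bar_pivot and rail_seat below 0.008 m and x of bar_plain_end in the frame of rail above -0.023 m and angle between the x axis of bar_center and the y axis of rail, either way round below 0.04 rad and linear speed of bar below 0.01 m/s and height (world z) of bar_center below 0.012 m and angle between bar_center's own z axis and vertical below 0.06 rad and contact force between the fingers and bar below 0.1 N).
It fails at once if the padlock, the marker or the mouse is shifted by more than 15 mm (distance of any of padlock, marker, mouse from where it was at the start of the episode above 0.015 m).
It also fails if it takes over 70 s, if anything falls off the work surface, if the arm or the gripper's body presses on something with over 40 N, if the wrist force passes 120 N, or if a joint passes its speed limit or range.

ROBOT

A 6-joint arm with a two-finger parallel gripper is mounted at the origin on the work surface. World frame = base frame: x ahead of the robot, y to its left, z up, the work surface at z = 0. Lengths are in m, angles in rad, forces in N, time in s.
With the tool pointing down it reaches from about 0.375 to 0.975 m from the base axis. Payload 3.8 kg.
Tool frame: the origin (TCP) lies at the very end of the fingers, on their centre line; the grasp point (between the pads) lies 19 mm behind it; z points along the fingers, y is the direction in which the jaws open and shut (so a half turn about z gives the same grasp; the last joint's range is limited). The gripper opens to 85 mm and grips with 20 to 120 N. Pads are 22 mm wide; open, the fingers measure 114 mm over their backs; the gripper's body (76 mm by 85 mm) begins 54 mm behind the grasp point. The pads swing forward as they close: fully open they stand 13 mm farther back than shut.
Start: joints at [-1.332, 0.264, 1.604, -0, 1.274, -0.037], TCP at [0.184, -0.649, 0.231] pointing down, gripper open.
Joint ranges: [-2.63, 2.63], [-0.94, 2.18], [0.31, 2.57], [-1.31, 4.45], [0, 2.66], [-2.55, 2.55]. Speed limits (rad/s): [2.57, 2.57, 3.14, 3.14, 3.14, 3.14].

INTERFACE

Orientations are given as a 3x3 rotation matrix whose columns are the frame's x, y, z axes.
In Python, from bench import * gives the robot as it stands. Calls block until the motion is done:
- movep(position, orientation): joint-space move of the TCP to a pose.
- line_to(position, rot=None, feed=0.15, max_force=None): straight line of the TCP; rot=None keeps the orientation; feed is the mean speed in m/s. With max_force (N) it stops when the force on the tool has changed by that much, and returns True; else False.
- goto_joints(angles): joint-space move.
- open_jaws() and grab(): open the fingers fully, or close them until they stop; the grip force is fixed at half the most.
- wait(seconds).
- ik(position, orientation): joint angles nearest the present ones, or None.
- state(): the state.
- camera(name): name is "scene" or "top"; returns the picture (384x512x3 uint8, red, green, blue); there is no depth.
- camera_model(name): a dict with "mtx" (3x3 intrinsics, pixels), "k1" (the pictures are not rectified: a ray, as slopes to the right and down, at radius r is drawn at 1 + k1 r^2 times it, then the intrinsics apply), "eye" and "rotation" of the camera in the world. Camera axes: x right, y down, z forward; pixel columns grow to the right and rows downward; lengths in m; the calibration is good to about 2 mm. A picture is of the moment at which its call begins. camera_model takes no time and is no camera call.
A pose or a line that the arm cannot do raises PlanningError and nothing moves.
- finish_job(): hands the job in, once; it reports no verdict.
The state is a dict: "time_s": time; "joint_positions": joint angles; "dq": joint speeds; "tau": joint torques, N m; "ee_pos": TCP position; "tcp_rot": TCP orientation; "contact_force": force on the tool from outside, world axes, zero at the start; "ft_torque": the same for the moment, N m; "opening": finger opening in m.
Only numpy, scipy, OpenCV 4.12 (cv2) and the standard library are available. Lean on these libraries where they do the work, as an engineer would, in place of code of your own. Each camera call takes 0.05 s, during which the arm holds its last target.

## Working session

There is one attempt and no reset: what is moved stays moved. The work goes in short steps, each a Python script; the robot and the scene stay as the last script left them, time stands still between calls to the robot, and variables do not carry over. Pictures are saved under pics/ and viewed, and the job is handed in when it is done.

```bash
mkdir -p pics; ls; python3 - <<'E'
from bench import *
import cv2
for n in("scene","top"):
    im=camera(n); cv2.imwrite(f"pics/{n}0.png",im[:,:,::-1]); m=camera_model(n); print(n,m)
print(state()["time_s"])
E
```

```text
pics
scene {'mtx': array([[408.41890788,   0.        , 258.02273641],
       [  0.        , 408.41890788, 194.18515012],
       [  0.        ,   0.        ,   1.        ]]), 'k1': -0.052356596741252016, 'eye': array([ 1.36578781, -0.67967976,  0.86451428]), 'rotation': array([[ 0.67631985,  0.4483693 , -0.58442829],
       [ 0.73657732, -0.4189055 ,  0.53101039],
       [-0.00673147, -0.78960949, -0.61357277]])}
top {'mtx': array([[351.36187453,   0.        , 250.22388572],
       [  0.        , 351.36187453, 195.36387038],
       [  0.        ,   0.        ,   1.        ]]), 'k1': -0.058065080958160924, 'eye': array([ 0.47624266, -0.00475623,  1.05593891]), 'rotation': array([[ 0.01361187, -0.99570708,  0.09155393],
       [-0.9993688 , -0.01054264,  0.03392425],
       [-0.0328134 , -0.09195791, -0.9952221 ]])}
0.1
```

View pics/scene0.png

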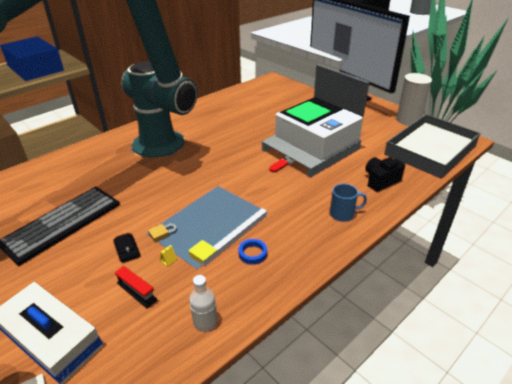

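View pics/top0.png

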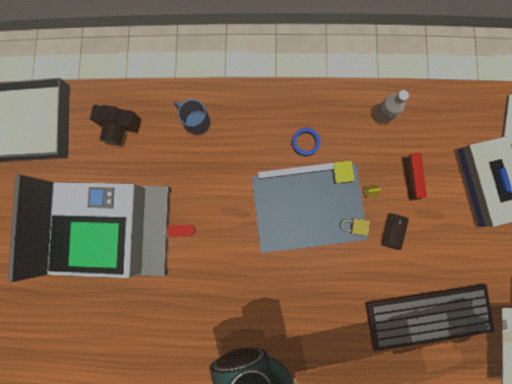

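The top view shows the red end at about (168–195, 231) in front of the stand. The rail runs from about (258,175) to the clip at (344,172), and the padlock is at (358,227), the marker at (373,190) and the mouse at (395,231). Next I'll enlarge these areas for measurement.

```bash
cat > h.py <<'E'
import numpy as np, cv2
from bench import *
def shot(n,fn=None,crop=None,f=4):
    im=camera(n)
    if fn:
        a=im[:,:,::-1]
        if crop: a=a[crop[1]:crop[3],crop[0]:crop[2]]
        cv2.imwrite("pics/"+fn,cv2.resize(a,None,fx=f,fy=f,interpolation=cv2.INTER_CUBIC))
    return im
def dist(m): return np.array([m["k1"],0,0,0,0.])
def px2w(n,uv,z):
    m=camera_model(n); p=cv2.undistortPoints(np.array(uv,float).reshape(-1,1,2),m["mtx"],dist(m)).reshape(-1,2)
    d=np.c_[p,np.ones(len(p))]@m["rotation"].T
    t=(z-m["eye"][2])/d[:,2]
    return m["eye"]+d*t[:,None]
def w2px(n,P):
    m=camera_model(n); R=m["rotation"].T
    return cv2.projectPoints(np.array(P,float).reshape(-1,1,3),cv2.Rodrigues(R)[0],-R@m["eye"],m["mtx"],dist(m))[0].reshape(-1,2)
E
python3 - <<'E'
import cv2
a=cv2.imread("pics/top0.png")
cv2.imwrite("pics/a1.png",cv2.resize(a[140:265,240:420],None,fx=4.4,fy=4.4,interpolation=cv2.INTER_CUBIC))
cv2.imwrite("pics/a2.png",cv2.resize(a[170:290,120:220],None,fx=5,fy=5,interpolation=cv2.INTER_CUBIC))
s=cv2.imread("pics/scene0.png")
cv2.imwrite("pics/a3.png",cv2.resize(s[130:280,130:320],None,fx=4,fy=4,interpolation=cv2.INTER_CUBIC))
E
```

```text
(no output)
```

View pics/a1.png

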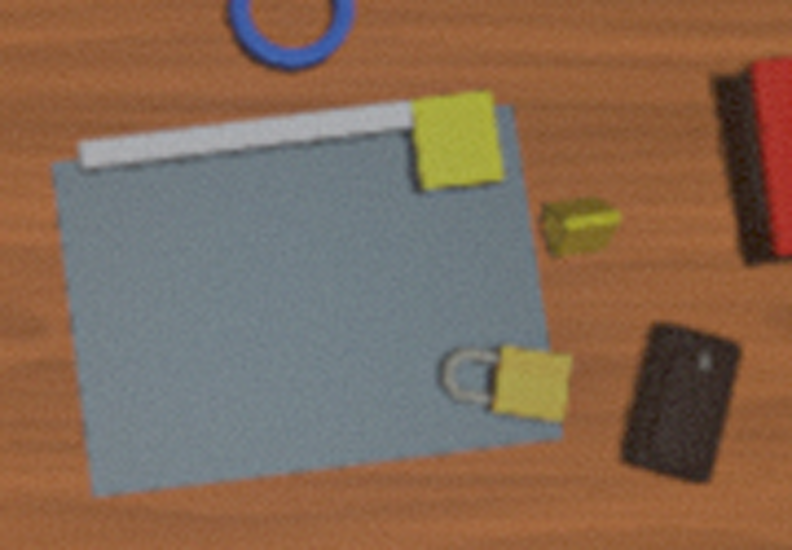

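View pics/a2.png

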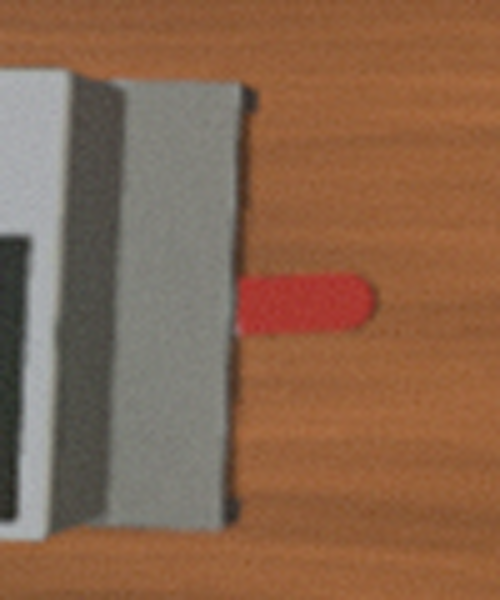

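View pics/a3.png

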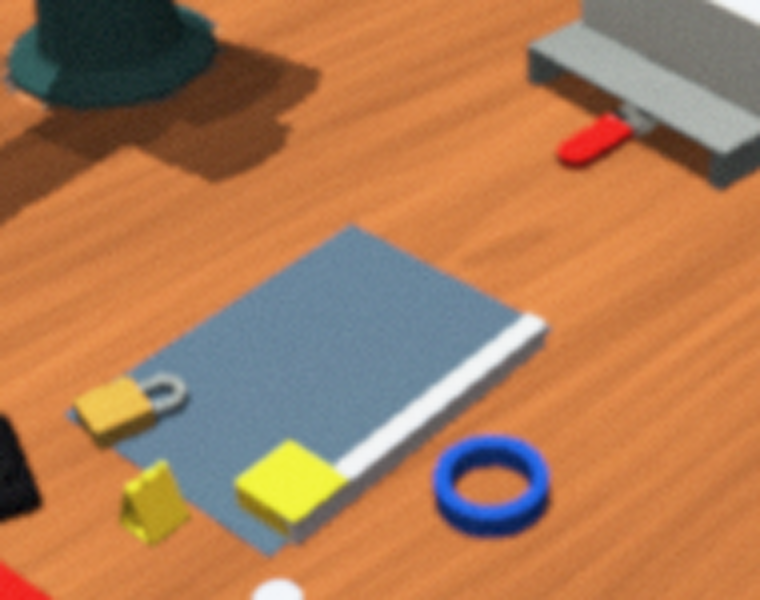

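```bash
cat > m0.py <<'E'
from h import *
from scipy.optimize import least_squares
def T(p,L):
    c,s=np.cos(p[2]),np.sin(p[2]); L=np.array(L)
    return np.c_[p[0]+c*L[:,0]-s*L[:,1],p[1]+s*L[:,0]+c*L[:,1],L[:,2]]
L=[(8,45,27),(8,-10,27),(-53,-10,27),(-53,45,27),(8,270,24),(-10,270,24)]
L=np.array(L)/1000
top=np.array([(412,100),(492,92),(503,181),(421,190),(78,145),(84,168)])/4.4+[240,140]
sc=np.array([(345,480),(290,523),(237,483),(290,440),(547,325),(530,315)])/4+[130,130]
def f(p,w=(1,1)): return np.r_[w[0]*(w2px("top",T(p,L))-top).ravel(),w[1]*(w2px("scene",T(p,L))-sc).ravel()]
if __name__=="__main__":
    for w in((1,0),(0,1),(1,1)):
        r=least_squares(f,[.55,-.2,0],args=(w,)); print("rail",r.x,np.abs(r.fun).max())
    S=np.array([(130,0,44),(-130,0,44)])/1000
    e=px2w("top",np.array([(245,85),(222,527)])/5+[120,170],.044); print(e, "stand mid",e.mean(0),"ang",-np.arctan2((e[0]-e[1])[1],(e[0]-e[1])[0])*-1)
    im=cv2.imread("pics/top0.png"); h=cv2.cvtColor(im,cv2.COLOR_BGR2HSV)
    mk=(((h[...,0]<6)|(h[...,0]>172))&(h[...,1]>170)&(h[...,2]>110)).astype(np.uint8); mk[:,:160]=0; mk[:,205:]=0;mk[:210]=0;mk[255:]=0
    v,u=np.nonzero(mk); P=px2w("top",np.c_[u,v],.012)[:,:2]; print(len(P),P.min(0),P.max(0))
    # axis from row-centroids per y column
    (c,s,a)=cv2.minAreaRect(P.astype(np.float32)); print("red",c,s,a)
    q=px2w("top",np.array([(376,301),(245,277),(243,333),(345,274),(345,329)])/5+[120,170],.012);print(q)
    for n,uv in (("padlock",(533,384)),("shackle",(443,378)),("marker",(580,230)),("mouse",(682,403))):
        print(n,px2w("top",np.array(uv)/4.4+[240,140],.02))
E
python3 m0.py
```

```text
rail [ 0.66760036 -0.25968123  0.13347913] 0.5945185064093721
rail [ 0.67623163 -0.26058278  0.12773802] 1.0800015188138161
rail [ 0.67096041 -0.25932884  0.13224809] 1.831716121356692
[[0.59143611 0.26833139 0.044     ]
 [0.33562686 0.27348704 0.044     ]] stand mid [0.46353149 0.27090921 0.044     ] ang -0.020151529422824988
272 [0.44778424 0.1969726 ] [0.48157629 0.27597804]
red (0.46508678793907166, 0.2362731695175171) (0.03280779346823692, 0.07855337113142014) 1.8750485181808472
[[0.46631687 0.19342941 0.012     ]
 [0.47936211 0.27299824 0.012     ]
 [0.44597966 0.27313142 0.012     ]
 [0.48208105 0.21252615 0.012     ]
 [0.44940955 0.21161983 0.012     ]]
padlock [[ 0.48122371 -0.29541651  0.02      ]]
shackle [[ 0.48457426 -0.23554915  0.02      ]]
marker [[ 0.58450801 -0.32844771  0.02      ]]
mouse [[ 0.46958088 -0.39474384  0.02      ]]
```

```bash
cat >> h.py <<'E'
def R(head):
    # tool down, tool x along world heading 'head'; jaws open across it (mod pi -> choose nearest joint6)
    c,s=np.cos(head),np.sin(head)
    return np.array([[c,s,0],[s,-c,0],[0,0,-1.]])
def best(pos,head):
    q0=state()["joint_positions"]; o=[]
    for h in(head,head+np.pi):
        q=ik(pos,R(h))
        if q is not None: o.append((abs(q[5]),h,np.round(q,3)))
    o.sort(key=lambda t:t[0]); return o
E
python3 - <<'E'
from h import *
s=state(); print(np.round(s["tcp_rot"],3),s["opening"])
hb=-np.pi/2+.04
for p,h in (((.465,.228,.002),hb),((.473,.015,.002),hb),((.568,-.119,.002),np.radians(-57.4)),((.6,.0,.004),.13),((.6,.0,.004),.13+1.57)):
    for o in best(p,h): print(p,o[1:])
E
```

```text
[[ 0.962  0.272 -0.   ]
 [ 0.272 -0.962  0.002]
 [ 0.    -0.002 -1.   ]] 0.08581912294024212
(0.465, 0.228, 0.002) (1.6107963267948966, array([ 0.408,  0.231,  2.123, -0.   ,  0.787,  0.368]))
(0.473, 0.015, 0.002) (1.6107963267948966, array([-0.021,  0.157,  2.216, -0.   ,  0.769, -0.061]))
(0.568, -0.119, 0.002) (np.float64(2.139773662945048), array([-0.249,  0.33 ,  1.989, -0.   ,  0.822, -0.818]))
(0.568, -0.119, 0.002) (np.float64(-1.0018189906447452), array([-0.249,  0.33 ,  1.989, -0.   ,  0.822,  2.323]))
(0.6, 0.0, 0.004) (0.13, array([-0.042,  0.358,  1.945, -0.   ,  0.838,  1.399]))
(0.6, 0.0, 0.004) (3.271592653589793, array([-0.042,  0.358,  1.945, -0.   ,  0.838, -1.742]))
(0.6, 0.0, 0.004) (1.7000000000000002, array([-0.042,  0.358,  1.945, -0.   ,  0.838, -0.171]))
```

```bash
python3 - <<'E'
from h import *
hb=-np.pi/2+.04+np.pi
movep((.4655,.226,.12),R(hb))
line_to((.4655,.226,.03),feed=.2)
shot("top","b_top.png",(110,170,260,290),5)
shot("scene","b_sc.png",(240,90,380,190),5)
s=state();print(s["ee_pos"],s["time_s"])
E
```

```text
[0.46720958 0.2265976  0.03171972] 4.0417
```

View pics/b_top.png

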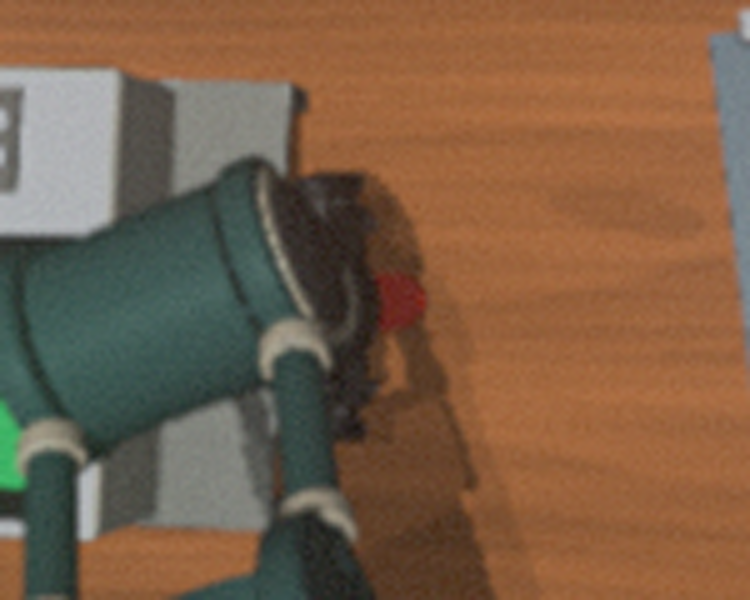

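View pics/b_sc.png

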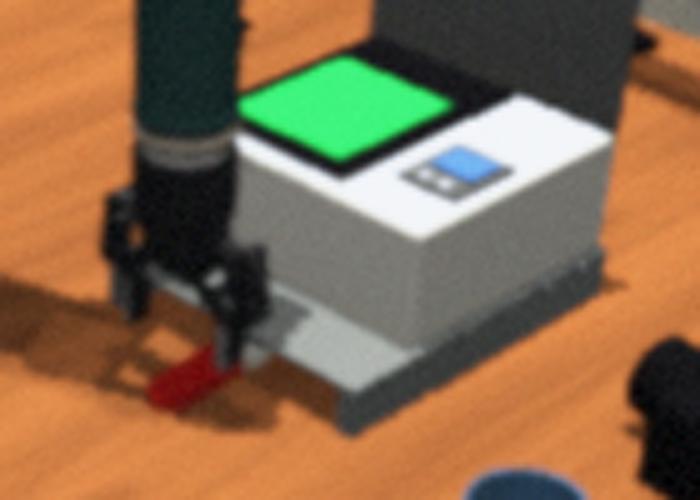

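The gripper straddles the red end, whose tip is at about (427,300) in the enlarged top view, and it clears the scanner. I'll lower it under a force guard and grab.

```bash
python3 - <<'E'
from h import *
s=state();print(s["ee_pos"],s["contact_force"])
print(line_to((.4655,.226,.002),feed=.06,max_force=12))
wait(.2)
s=state();print(s["ee_pos"],s["contact_force"])
grab()
s=state();print(s["ee_pos"],s["contact_force"],s["opening"],s["time_s"])
shot("scene","c_sc.png",(240,90,380,190),5)
E
```

```text
[0.46720958 0.2265976  0.03171972] [-0.02946569  0.31338273  0.97784818]
False
[0.46586799 0.226175   0.00234897] [-0.52064068  0.21144087 -0.27059449]
[0.46604964 0.22620718 0.00256382] [-1.16869038 -1.02409899  3.98784291] 0.031868098321440046 5.3917
```

View pics/c_sc.png

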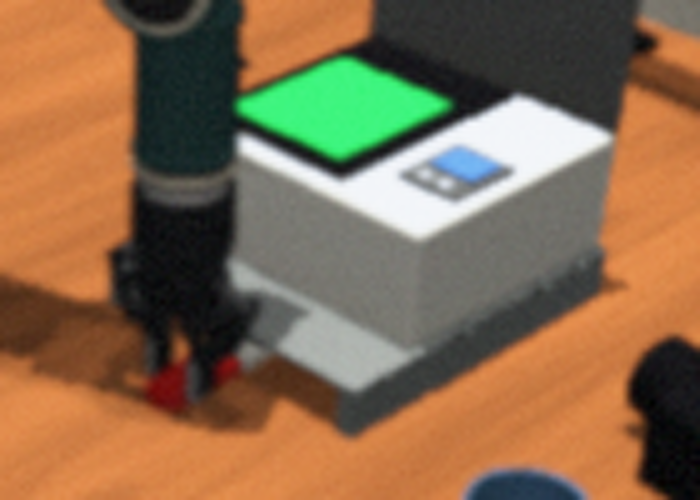

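The gripper holds the red end between its fingers at about (190,375), with the jaws at 32 mm. Next I'll draw the bar out 225 mm along its axis and let go.

```bash
python3 - <<'E'
from h import *
hb=-np.pi/2+.04
d=.225
print(line_to((.4655+d*np.cos(hb),.226+d*np.sin(hb),.002),feed=.12,max_force=25))
wait(.1); s=state();print(s["ee_pos"],s["contact_force"],s["opening"],s["time_s"])
open_jaws(); wait(.1)
p=s["ee_pos"]; line_to((p[0],p[1],.10),feed=.2)
movep((.42,-.1,.25),R(hb+np.pi))
wait(.2)
im=shot("top","d_top.png",(120,140,420,290),2.6)
cv2.imwrite("pics/d_raw.png",im[:,:,::-1])
print(state()["time_s"])
E
```

```text
False
[0.47463964 0.00104273 0.00253542] [-1.02778936  5.19654224  7.53753513] 0.032247453054325054 7.5667
9.9083
```

View pics/d_top.png

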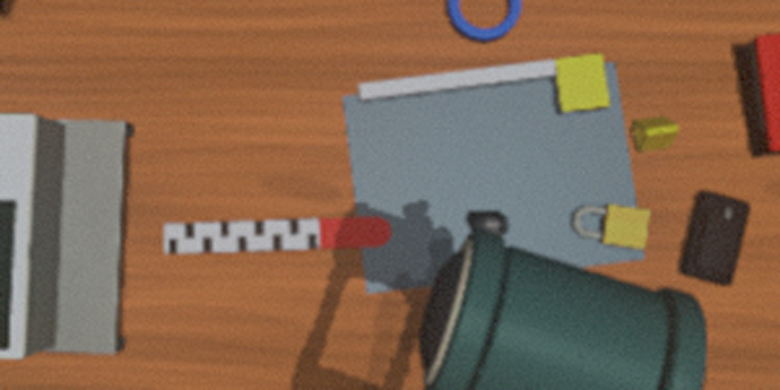

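The bar lies in the open: its plain end is at about (164,239) and its red tip at (391,232) in the crop, while the stand edge is at about x = 125. The bystanders haven't moved. I'll measure the bar pose next.

```bash
python3 - <<'E'
from h import *
im=cv2.imread("pics/d_raw.png")
cv2.imwrite("pics/d2.png",cv2.resize(im[210:250,175:280],None,fx=7,fy=7,interpolation=cv2.INTER_CUBIC))
q=px2w("top",np.array([(163,225),(165,253),(391,232)])/2.6+[120,140],.012);print(q)
m=(q[0]+q[1])/2; d=q[2]-m; print(m,np.linalg.norm(d),np.degrees(np.arctan2(d[1],d[0])))
E
```

```text
[[ 0.47661439  0.23141313  0.012     ]
 [ 0.44465945  0.22816449  0.012     ]
 [ 0.47239424 -0.03015719  0.012     ]]
[0.46063692 0.22978881 0.012     ] 0.26021175331197377 -87.41028609405491
```

View pics/d2.png

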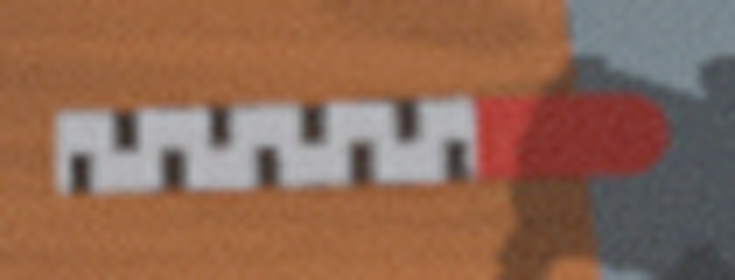

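```bash
cat >> h.py <<'E'
RAIL=np.array([.6685,-.2597,.1335])
def r2w(x,y):
    c,s=np.cos(RAIL[2]),np.sin(RAIL[2]); return np.array([RAIL[0]+c*x-s*y,RAIL[1]+s*x+c*y])
def w2r(p):
    c,s=np.cos(RAIL[2]),np.sin(RAIL[2]); d=np.array(p[:2])-RAIL[:2]; return np.array([c*d[0]+s*d[1],-s*d[0]+c*d[1]])
HT=np.pi/2+RAIL[2]+np.radians(25)
U=np.array([np.cos(HT),np.sin(HT)])  # from pivot to plain end
S=.150
E
python3 - <<'E'
from h import *
h0=np.radians(92.5); 
g=np.array([.467,.137])
movep((*g,.10),R(h0)); line_to((*g,.002),feed=.12,max_force=12); wait(.1); print(state()["ee_pos"])
grab(); s=state(); print(s["ee_pos"],s["opening"],s["contact_force"],s["time_s"])
st=r2w(-.017,.017)+U*(S+.075)
print("stage",st)
print(line_to((*st,.002),R(HT),feed=.12,max_force=25)); wait(.2)
s=state(); print(s["ee_pos"],s["opening"],s["contact_force"],s["time_s"])
im=shot("top","e_top.png",(210,150,390,260),4.4); cv2.imwrite("pics/e_raw.png",im[:,:,::-1])
im=shot("scene","e_sc.png",(140,130,330,270),4)
E
```

```text
[0.46809747 0.13720991 0.00306269]
[0.46754578 0.13715749 0.00260438] 0.032204315465593276 [-0.76339393 -0.46600668  5.78366843] 12.6083
stage [ 0.52800305 -0.05566595]
False
[ 0.52792344 -0.05479894  0.00258552] 0.0321801572714428 [-1.71203474  3.5436708   7.17260696] 14.6417
```

View pics/e_top.png

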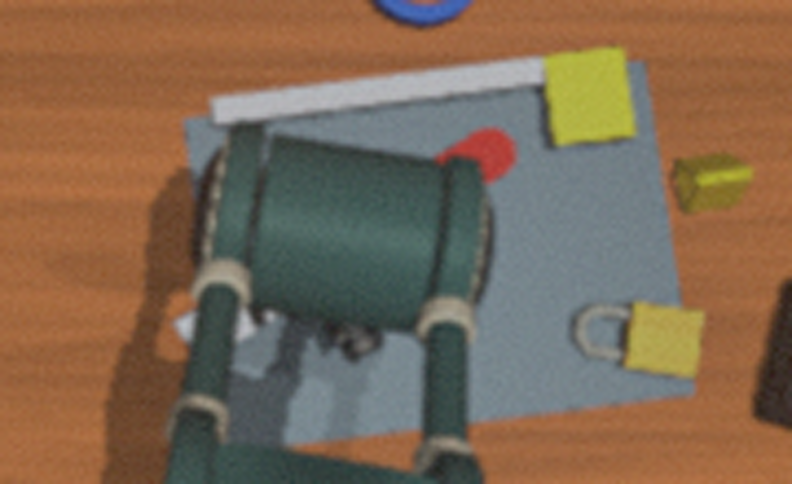

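View pics/e_sc.png

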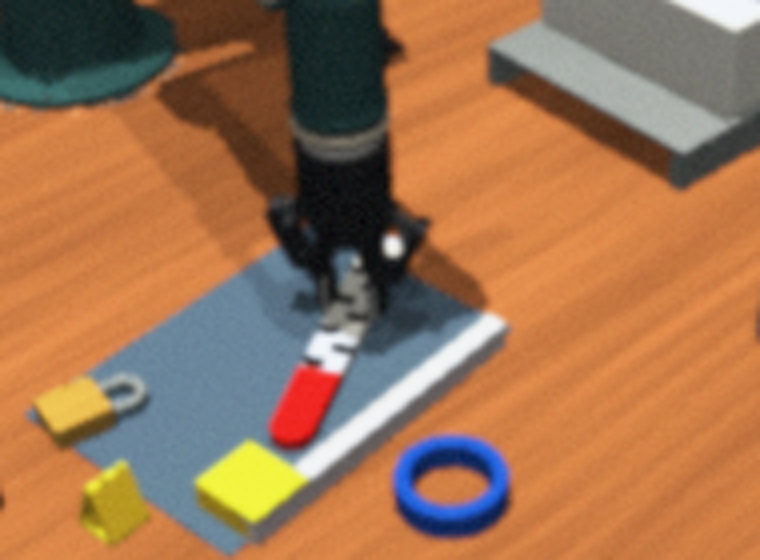

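The red round end is in front of the clip, centred at about (491,155) in the top crop. The clip's corners are at about (545,55), (624,48), (636,136) and (556,145). I'll check the relative pose before inserting.

```bash
python3 - <<'E'
from h import *
p=px2w("top",np.array([(491,155)])/4.4+[210,150],.012)[0]
print("cam pivot",p,w2r(p)*1e3)
s=state();q=s["ee_pos"][:2]-U*S
print("robot pivot",q,w2r(q)*1e3)
# refine with template of the red outline in both cams: predicted outline vs colour mask
h=cv2.cvtColor(cv2.imread("pics/e_raw.png"),cv2.COLOR_BGR2HSV)
mk=(((h[...,0]<7)|(h[...,0]>172))&(h[...,1]>140)&(h[...,2]>90)); mk[:170]=0;mk[200:]=0;mk[:,:300]=0;mk[:,335:]=0
v,u=np.nonzero(mk);P=px2w("top",np.c_[u,v],.012)[:,:2]
a=(P@-U); b=P@np.array([-U[1],U[0]])
print(len(P),"tip along",a.max(),"pred",q@-U+.017,"perp range",b.min(),b.max(),"mid",(b.min()+b.max())/2,"pred",q@np.array([-U[1],U[0]]))
E
```

```text
cam pivot [ 0.60487159 -0.18158476  0.012     ] [-52.66481519  85.88936546]
robot pivot [ 0.60882998 -0.18109701] [-48.676727    85.84589773]
90 tip along 0.4931024076540508 pred 0.49794034434532963 perp range -0.4301988771847924 -0.39961733527936577 mid -0.4149081062320791 pred -0.41492945569937384
```

```bash
python3 - <<'E'
from h import *
T=r2w(-.018,.017)+U*S
print(line_to((*(T+U*.02),.002),feed=.06,max_force=20)); print(state()["contact_force"])
print(line_to((*(T-U*.008),.002),feed=.025,max_force=12)); wait(.2)
s=state(); print(s["ee_pos"],w2r(s["ee_pos"][:2]-U*S)*1e3,s["contact_force"],s["opening"],s["time_s"])
shot("top","f_top.png",(210,150,390,260),4.4)
shot("scene","f_sc.png",(140,130,330,270),4)
E
```

```text
False
[-2.80841892  4.41479226  8.79186348]
True
[ 0.56782283 -0.11911729  0.00263043] [-17.67652607  16.78616684] [-0.89037255  1.43702094  4.92013688] 0.03193433044289267 16.8833
```

View pics/f_top.png

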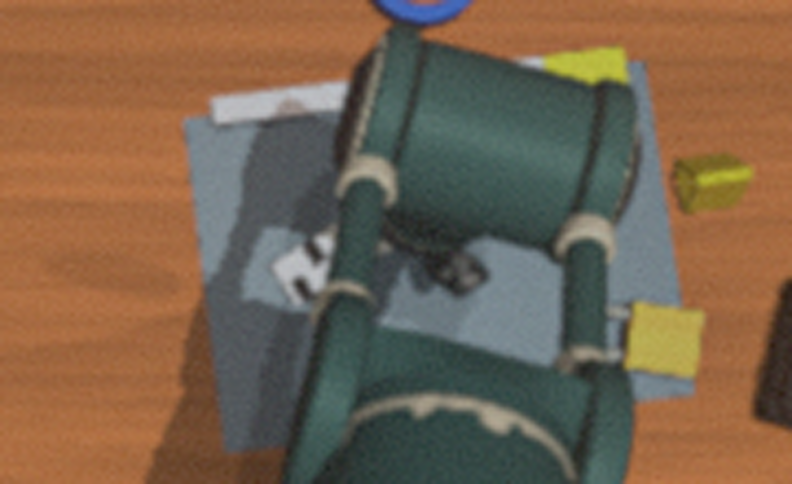

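View pics/f_sc.png

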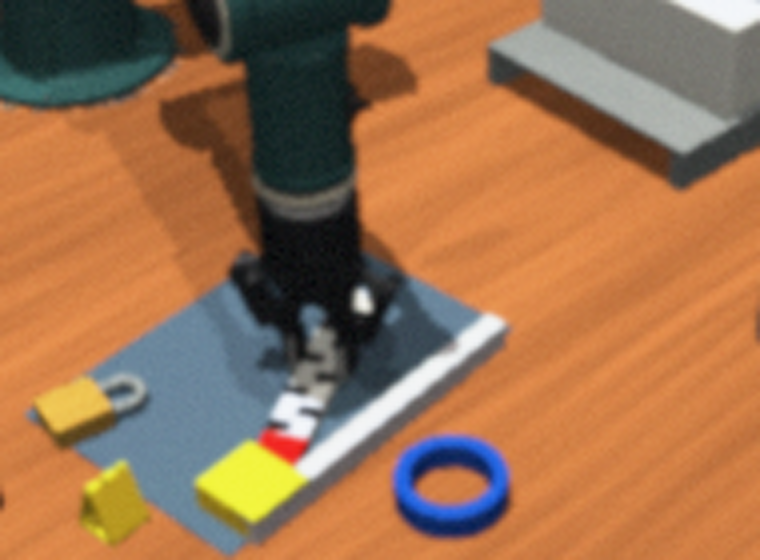

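```bash
python3 - <<'E'
from h import *
q=px2w("top",np.array([(273,268),(294,306)])/4.4+[210,150],.012);m=q.mean(0)
s=state()
print(q, "plain rail",w2r(m)*1e3,"expected",(np.array([-.017,.017])+.243*np.array([-np.sin(np.radians(25)),np.cos(np.radians(25))]))*1e3)
print("pivot from plain",w2r(m[:2]-U*.243)*1e3)
p=s["ee_pos"]
# probe further along axis, then towards the fence
t=line_to((*(p[:2]-U*.006),.002),feed=.02,max_force=12); a=state(); print(t,w2r(a["ee_pos"][:2]-U*S)*1e3,a["contact_force"])
n=np.array([np.cos(RAIL[2]),np.sin(RAIL[2])])
t=line_to((*(a["ee_pos"][:2]+n*.006),.002),feed=.02,max_force=8); a=state(); print(t,w2r(a["ee_pos"][:2]-U*S)*1e3,a["contact_force"])
E
```

```text
[[ 0.52663113 -0.03460427  0.012     ]
 [ 0.50121313 -0.04893391  0.012     ]] plain rail [-124.19501624  236.56668201] expected [-119.6962376   237.23279225]
pivot from plain [-21.49877863  16.33388976]
True [-17.7006753   16.85841643] [-0.71543188  0.62308873  4.1328122 ]
True [-17.66873034  16.90299476] [-2.01497625  0.92595055  4.26815135]
```

The arm meets contact exactly at the expected seat, both along the bar and towards the fence. I'll release and look.

```bash
python3 - <<'E'
from h import *
open_jaws(); wait(.1)
p=state()["ee_pos"]; line_to((p[0],p[1],.09),feed=.2)
movep((.40,.05,.22),R(HT)); wait(.3)
im=shot("top","g_top.png",(210,150,390,260),4.4); cv2.imwrite("pics/g_raw.png",im[:,:,::-1])
shot("scene","g_sc.png",(140,130,330,270),4)
s=state();print(s["ee_pos"],s["time_s"])
E
```

```text
[0.40019738 0.0496893  0.21966794] 20.125
```

View pics/g_top.png

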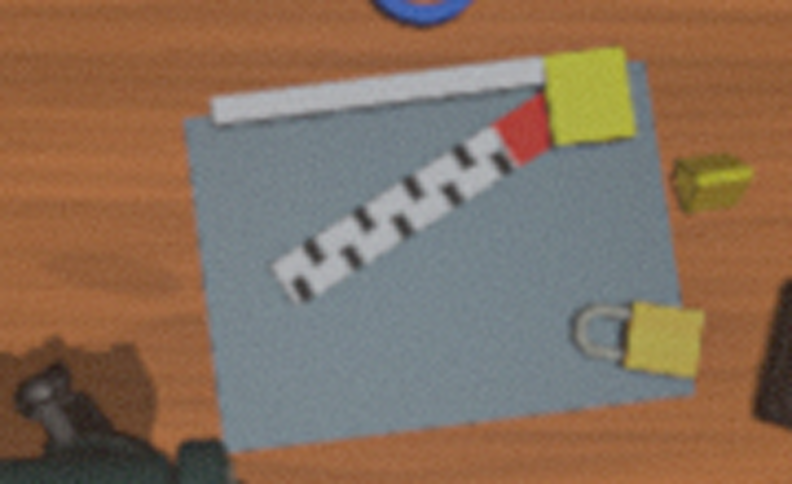

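View pics/g_sc.png

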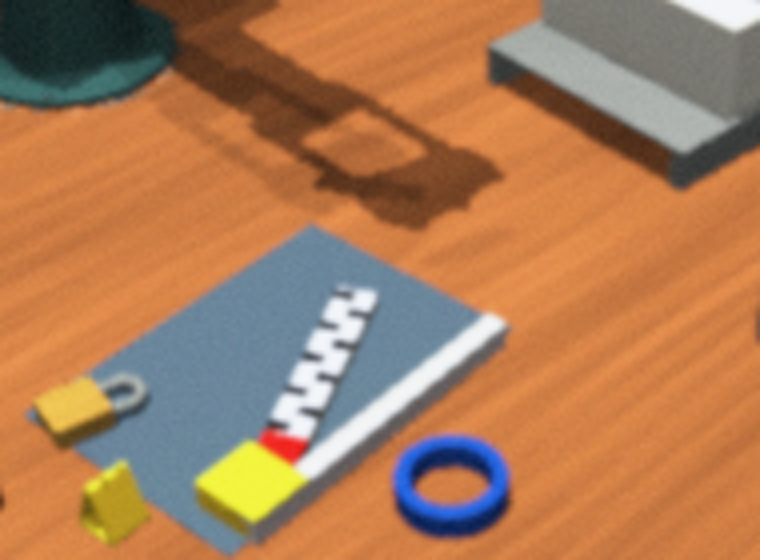

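The bar is released, flat and slanting. In the top crop its plain end is at about (288,286), its red/white edge runs (494,127) to (518,166), and the red end is under the clip. I'll fit its pose against the rail.

```bash
cat > fit.py <<'E'
from m0 import *
import h
def fitbar(topc,toppts,scpts,L,scoff=(140,130),fs=4,p0=(.57,-.12,-1)):
    L=np.array(L)/1000.
    tp=np.array(toppts)/4.4+topc; sp=np.array(scpts)/fs+scoff
    for w in((1,0),(0,1)):
        r=least_squares(lambda p:np.r_[w[0]*(w2px("top",T(p,L))-tp).ravel(),w[1]*(w2px("scene",T(p,L))-sp).ravel()],p0)
        # same-camera rail
        rr=least_squares(f,[.66,-.26,.13],args=(w,)).x
        h.RAIL[:]=rr
        pv=r.x[:2]+.113*np.array([np.cos(r.x[2]),np.sin(r.x[2])]); pl=r.x[:2]-.130*np.array([np.cos(r.x[2]),np.sin(r.x[2])])
        a=np.degrees(rr[2]-np.pi/2-r.x[2]); print(w,"bar",r.x,"res",np.abs(r.fun).max(),"pivot rail",h.w2r(pv)*1e3,"plain rail",h.w2r(pl)*1e3,"slant",a)
E
python3 - <<'E'
from fit import *
fitbar((210,150),[(273,268),(303,303),(494,127),(518,166)],[(378,292),(340,286),(306,442),(264,432)],[(-130,17,12),(-130,-17,12),(50,17,12),(50,-17,12)])
E
```

```text
(1, 0) bar [ 0.58483256 -0.15175807 -0.99109767] res 1.3093117835822454 pivot rail [-18.90273264  16.04255367] plain rail [-123.77140275  235.24921878] slant -25.566495328302658
(0, 1) bar [ 0.59252694 -0.14990307 -1.00037671] res 0.36534921677554166 pivot rail [-20.51798209  18.33367176] plain rail [-124.61046143  237.90998138] slant -25.363787330127135
```

The pivot is about 3 mm from its seat in both cameras and the slant is about 25°, so step 2 is met. Next I'll swing the bar with closed fingers along an arc about the seat.

```bash
cat >> h.py <<'E'
def arc(phi,s,off):
    c,d=np.cos(phi),np.sin(phi)
    return r2w(-.017-s*d-off*c,.017+s*c-off*d), np.pi/2+RAIL[2]+phi
E
python3 - <<'E'
from h import *
s=.205; o=.017+.0145
grab(); print(state()["opening"])
P,hd=arc(np.radians(26),s,o+.018)
movep((*P,.08),R(hd)); line_to((*P,.004),feed=.12,max_force=10)
for a in (25,20,15,10,6,3):
    P,hd=arc(np.radians(a),s,o)
    t=line_to((*P,.004),R(hd),feed=.06,max_force=20); st=state(); print(a,t,np.round(w2r(st["ee_pos"])*1e3,1),np.round(st["contact_force"],1))
    if t: break
shot("top","h_top.png",(210,150,390,260),4.4)
shot("scene","h_sc.png",(140,130,330,270),4)
print(state()["time_s"])
E
```

```text
2.687972770389402e-05
25 False [-131.7  189.6] [-0.  -0.2  0.3]
20 False [-117.   198.9] [ 0.2 -0.4  0.9]
15 False [-100.8  206.8] [ 0.2 -0.7  0. ]
10 False [-83.9 213.3] [ 0.2 -0.5 -0.9]
6 False [-70.  217.5] [0.9 0.  0.3]
3 False [-59.3 220. ] [0.3 1.  0.6]
25.2667
```

View pics/h_sc.png

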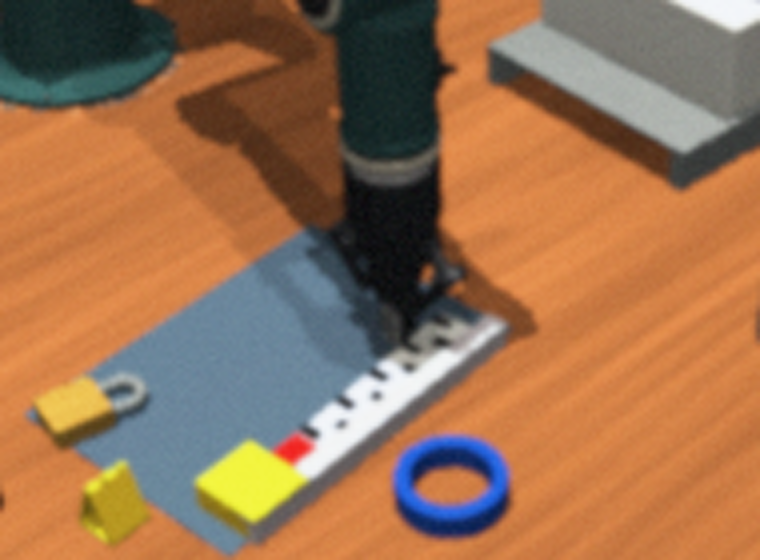

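View pics/h_top.png

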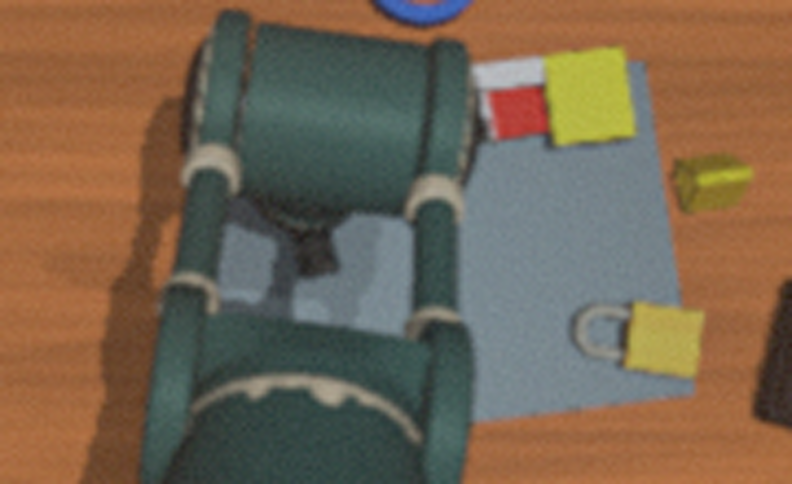

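The bar has swung almost onto the rail, and its red part still goes under the clip at about (520,112) in the top crop. I'll continue gently to contact.

```bash
python3 - <<'E'
from h import *
s=.205; o=.017+.0145
P,hd=arc(0,s,o-.010)
t=line_to((*P,.004),R(hd),feed=.03,max_force=10); st=state(); print(t,np.round(w2r(st["ee_pos"])*1e3,1),np.round(st["contact_force"],1))
P,hd=arc(0,s,.10); P=r2w(-.12,w2r(st["ee_pos"])[1]); line_to((*P,.004),feed=.12); line_to((*P,.1),feed=.2)
movep((.40,.05,.22),R(HT)); wait(.2)
im=shot("top","i_top.png",(210,150,390,260),4.4)
shot("scene","i_sc.png",(140,130,330,270),4)
print(state()["time_s"])
E
```

```text
True [-44.6 221.8] [-1.5 -0.7  2.9]
28.3583
```

View pics/i_top.png

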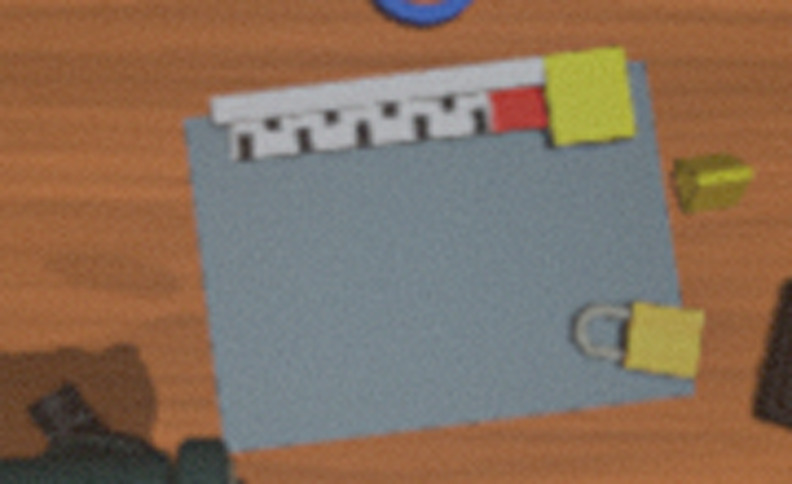

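View pics/i_sc.png

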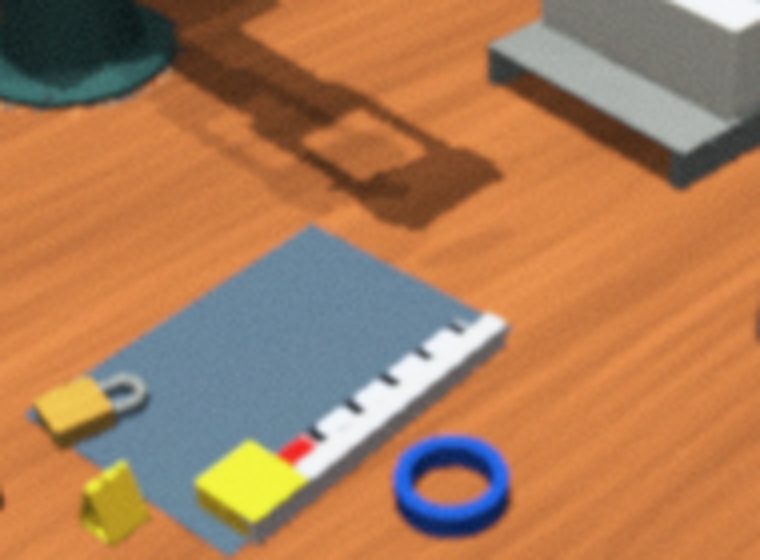

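The bar lies under the lip. In the top crop its open edge runs from (237,160) to (493,132), and the red part goes under the clip. I'll check the numbers.

```bash
python3 - <<'E'
from m0 import *
import h
L=np.array([(-34,260,12),(-34,80,12)])/1e3
for n,uv,w in(("top",np.array([(237,160),(493,132)])/4.4+[210,150],(1,0)),("scene",np.array([(458,320),(317,432)])/4+[140,130],(0,1))):
    # rail re-fit per camera, same-camera comparison
    h.RAIL[:]=least_squares(f,[.66,-.26,.13],args=(w,)).x
    q=px2w(n,uv,.012); print(n,[np.round(h.w2r(p)*1e3,1) for p in q], "pred px crop",((w2px(n,T(h.RAIL,L))-([210,150] if n=="top" else [140,130]))*(4.4 if n=="top" else 4)).round(0).tolist())
E
```

```text
top [array([-34. , 256.9]), array([-36.4,  82.2])] pred px crop [[232.0, 161.0], [496.0, 128.0]]
scene [array([-35.8, 260.5]), array([-32.5,  94.1])] pred px crop [[459.0, 321.0], [302.0, 441.0]]
```

The measurements agree with a seated bar to within about 3 mm. As a confirmation I'll probe lightly at a second point nearer the red end; contact should come at the same rail x of about −44.6 if the bar is flush.

```bash
python3 - <<'E'
from h import *
hd=np.pi/2+RAIL[2]
P=r2w(-.075,.105); movep((*P,.09),R(hd)); line_to((*P,.004),feed=.12,max_force=10)
Q=r2w(-.038,.105); t=line_to((*Q,.004),feed=.03,max_force=8); st=state(); print(t,np.round(w2r(st["ee_pos"])*1e3,1),np.round(st["contact_force"],1))
line_to((*P,.004),feed=.12); line_to((*P,.1),feed=.2)
movep((.40,.05,.22),R(HT)); wait(.3)
shot("top","j_top.png",(210,150,390,260),4.4)
shot("scene","j_sc.png",(140,130,330,270),4)
print(state()["time_s"])
E
```

```text
True [-43.7 105.1] [-1.9 -1.2  3.3]
34.0333
```

View pics/j_top.png

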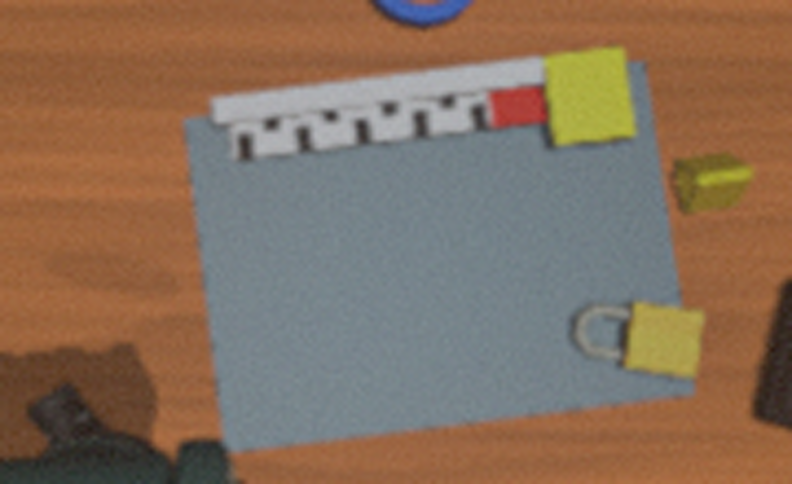

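View pics/j_sc.png

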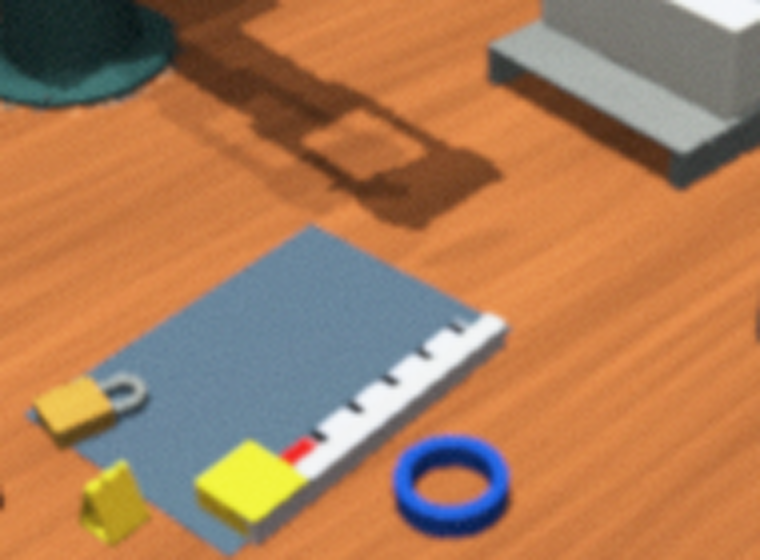

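The second probe closed a gap of a few mm at the red end: its lower edge moved from about y = 132 to y = 126 in the crop. The plain end stayed at about (237,160) and the bystanders are unmoved. Both probes now agree to 0.9 mm, so I'll hand in.

```bash
python3 -c "
from h import *
finish_job(); print(state()['time_s'])"
```

```text
the job is handed in; nothing more can be done
the job is handed in; nothing more can be done
```

The scale bar is lying along the rail with its red end in the corner under the clip, and I handed the job in at about 34 s of the 70 s allowed. No verdict is reported.

- **Drawn out:** I pulled the bar out by its red end and let go. Its plain end lay about 40 mm in front of the stand.
- **Red end in the corner:** I took it again 150 mm from the round end's centre and slid it under the clip until the arm met contact. After release, both cameras put the round end's centre about 2 to 4 mm from its seat, at a slant of about 25°.
- **Swung to the rail:** I pushed near the plain end with closed fingers, stopping on light contact with the fence.
- **Last check:** A second light push nearer the red end closed a leftover gap of a few mm there. The two contact points now agree to 0.9 mm over 117 mm, about 0.01 rad, so the bar is flush within the limit. Before that push the camera put the plain end's open corner at rail y 257–260 mm (260 expected), and it did not visibly move.

The padlock, the marker and the part of the mouse in the last pictures had not visibly moved.

**Disagreement:** The two cameras placed the rail about 8 mm apart in x. I therefore used the top camera and the contact forces for the fits. The final seat of the round end is hidden under the clip, so it is inferred from contact and the visible edges.

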